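# Pull the tapped blind plug from the sloping grower

## Task

Take the red-handled puller out of its open fork, screw its cross-pinned end clockwise into the brass thread of the blind plug in the sloping grower until it stops, and pull the plug straight out. Hang the puller back in the fork with the plug still screwed on, upright and still, without disturbing the other things on the table.

Things in the scene. Friction and masses are not known exactly. Their poses are not given: they have to be found in the camera images.
- puller: Puller, 0.22 kg: red round handle 36 mm in diameter, 50 mm tall, on a steel rod 12 mm in diameter. Origin: centre of the handle's underside; z up the handle (top at +50 mm), rod down to z = -118 mm. A white bar on the handle's top shows the direction of the cross pin (x axis). Starts hanging in the fork, turned any way, handle above the prongs; it leaves sideways through the gap.
- pin (a point): Centre of the puller's cross pin, on the rod's axis 100 mm below the handle's underside; axes as the puller's. The pin is 5 mm in diameter, 25 mm from end to end along x (too long to pass up between the prongs). The rod runs on 12 mm below it at full diameter, then 6 mm of cone, 6 mm in diameter at the end.
- plug: Tapped blind plug, about 0.15 kg: white round flange 68 mm in diameter, 4 mm thick, lying on the sloping panel; a 46 mm square stem 32 mm long below it keeps it from turning. Origin: centre of the flange's top; z out along its axis (30 deg from vertical, up and to the robot), x up the slope. Sprung pads grip the stem: about 15 N pulls it out. It carries a brass threaded insert (see thread_top).
- thread_top (a point): Mouth of the plug's brass insert, 0.5 mm below the flange's top centre; axes as the plug's. Bore 15 mm, with two opposite slots 8 mm wide in one line, for the cross pin. That line is within 16 deg of the plug's x axis either way, new each time and not told by any pose: feel or look for it. In the slots the pin drops till its centre is 7 mm below the mouth, on a floor.
- thread_stop (a point): Where the pin's centre ends, on the axis, 12 mm below the flange's top (give or take 2 mm). The thread is right-hand: from the slots the pin turns clockwise seen from outside, led down 5 mm per quarter turn with 2 mm of axial play, to a firm stop about 100 deg on. It cannot turn the other way from the slots. A pull does not unscrew it. Keep the torque under 1.5 N m.
- hole (a point): Centre of the plug's hole on the face of the cream grower's sloping panel; axes: the grower's (x level, away from the robot; z up). The panel faces up and to the robot, 30 deg from level. The seated plug's flange top is 4 mm out from it. Seedlings up to 60 mm tall and low plugs stand on the panel 85 mm from the hole; a rim 8 mm high runs 125 to 135 mm from it.
- plug_foot (a point): Centre of the underside of the plug's stem, 36 mm below the flange's top; axes as the plug's. The plug is out when this has passed the panel's face.
- fork_seat (a point): Where the puller's origin rests when hung, level with the tops of the fork's two prongs, 170 mm above the table; x points level into the fork, z up. The gap is 16 mm wide, open at x = -30 mm, closed at x = +9 mm; prongs 14 mm wide, 8 mm thick, nothing above them. The stand's post is at x = 65 to 85 mm, its base 12 mm thick.
- spare_plug: White blind plug lying in the tray, 56 mm in diameter, 14 mm tall, origin under its centre; leave alone.
- empty_cup: Black empty net cup in the tray, 48 mm across, 50 mm tall, origin under its centre; leave alone.
- seedling: Seedling in a black net cup, 48 mm across, about 90 mm tall, origin under its centre; leave alone.
- nutrient: Green bottle behind the stand's post, 60 mm in diameter, 150 mm tall, origin under its centre; leave alone.
- ph_bottle: Amber bottle, 52 mm in diameter, 120 mm tall, origin under its centre; leave alone.
- beaker: Clear cup, 80 mm across, 100 mm tall, origin under its centre; leave alone.
- brush: Brush 170 mm long lying on the table; leave alone.

How it is judged:
On the way, in this order (a step that is already met when the one before it is completed fails the run):
1. the puller is screwed into the plug while the plug is still seated (z of pin in the frame of plug between -0.016 and -0.0085 m and angle between the z axis of puller and the z axis of plug, either way round below 0.25 rad and horizontal distance between pin and plug below 0.012 m and distance of plug from where it was at the start of the episode below 0.006 m), for 0.1 s.
2. the plug is drawn straight out of its hole on the puller: its foot clear of the panel face, its axis still within 20 deg of the hole's (z of pin in the frame of plug between -0.016 and -0.0085 m and angle between the z axis of puller and the z axis of plug, either way round below 0.25 rad and distance between plug and hole between 0.04 and 0.09 m and angle between plug's own z axis and vertical between 0.175 and 0.873 rad), for 0.05 s.
At the end, for the whole second after the job is handed in: The puller hangs in the fork (origin within 12 mm of the fork seat, upright within 6 deg) with the plug still screwed on (pin centre 8.5 to 16 mm below the plug's flange top, axes within 14 deg), both at rest and released (z of pin in the frame of plug between -0.016 and -0.0085 m and angle between the z axis of puller and the z axis of plug, either way round below 0.25 rad and distance between puller and fork_seat below 0.012 m and angle between puller's own z axis and vertical below 0.1 rad and linear speed of each of plug, puller below 0.02 m/s and angular speed of puller below 0.3 rad/s); the robot touches nothing.
It fails at once if one of the other loose things is moved more than 40 mm (distance of any of spare_plug, empty_cup, seedling, nutrient, ph_bottle, beaker, brush from where it was at the start of the episode above 0.04 m).
It also fails if it takes over 61 s, if anything falls off the work surface, if the arm or the gripper's body presses on something with over 40 N, if the wrist force passes 120 N, or if a joint passes its speed limit or range.

## Robot

A 6-joint arm with a two-finger parallel gripper is mounted at the origin on the work surface. World frame = base frame: x ahead of the robot, y to its left, z up, the work surface at z = 0. Lengths are in m, angles in rad, forces in N, time in s.
With the tool pointing down it reaches from about 0.35 to 0.975 m from the base axis. Payload 4.9 kg.
Tool frame: the origin (TCP) lies at the very end of the fingers, on their centre line; the grasp point (between the pads) lies 19 mm behind it; z points along the fingers, y is the line along which they close (so a half turn about z gives the same grasp; the last joint's range is limited). The gripper opens to 85 mm and grips with 20 to 120 N. Pads are 22 mm wide; open, the fingers measure 114 mm over their backs; the gripper's body (76 mm by 85 mm) begins 54 mm behind the grasp point. The pads swing forward as they close: fully open they stand 13 mm farther back than shut.
Start: joints at [-1.268, 0.053, 1.613, -0, 1.476, -0.119], TCP at [0.256, -0.57, 0.231] pointing down, gripper open.
Joint ranges: [-3.01, 3.01], [-1.01, 2.22], [0.06, 2.58], [-1.02, 4.17], [0.09, 2.62], [-3.14, 3.14]. Speed limits (rad/s): [2.57, 2.57, 3.14, 3.14, 3.14, 3.14].

## Interface

Orientations are given as a rotation vector (axis times angle).
In Python, from cell import manip gives the robot as it stands.
- The arm moves only by the tool move_arm, never from a script. Its argument "motion" is a list of rows, each a list of 7 numbers: the shift along the tool's x, y, z in units of 250 mm (1.0 is 250 mm), then the turn, a rotation vector about the tool's x, y, z in units of pi/4 rad (1.0 is pi/4 rad), then the opening, from -1 (shut) to 1 (fully open), so that 0 is half open. A call has exactly 8 rows; each row is the pose to reach, as a shift and turn from the pose commanded when the call began, along the tool's axes at that moment; what a row does not reach only later rows make up. A row lasts 1/8 s, in which the tool goes at most 62.5 mm and 10.7 degrees, less where a joint would pass 70% of its speed; a pose out of reach is approached as far as the arm can. A call with a number of a shift or a turn outside -1 to 1 is refused whole. A call with a gripper value outside its range is refused whole. The fingers move at their own pace and stop on an object; the grip force is fixed at half the most. Time passes only in rows, so rows that repeat a pose let the fingers close, or fill a call up. It gives the time, the measured TCP pose, the force, the opening and the grip force at its end, in the units of the state.
- manip.sense(): the state, without advancing time (a new reading comes with each control period).
- manip.snapshot(name): name is "side" or "top" or "wrist"; returns (picture, depth): 480x640x3 uint8, red, green, blue; 480x640 float32, m along the optical axis (not along the pixel's ray), 0 where there is no reading.
- manip.camera_info(name): a dict with "camera_matrix" (3x3 intrinsics, pixels), "rvec" (rotation vector, rad) and "tvec" (3), from world to camera coordinates, as OpenCV has them; the wrist camera has in their place "hand_eye" (4x4, takes a point from camera to tool coordinates, whose origin is the TCP and whose axes are the flange's). Camera axes: x right, y down, z forward; pixel columns grow to the right and rows downward; lengths in m; the calibration is good to about 2 mm. A picture is of the moment at which its call begins: read the wrist's pose just before it. camera_info takes no time and is no camera call.
- manip.hand_in(): hands the job in; it is judged then, once.
The state is a dict: "time_s": time; "q": joint angles; "qd": joint speeds; "joint_efforts": joint torques, N m; "tcp_pos": TCP position; "eef_rot": TCP orientation; "contact_force": force on the tool from outside, world axes, zero at the start; "ft_torque": the same for the moment, N m; "width": opening from 0.0 (shut) to 1.0 (fully open); "gripper_force": force on a finger pad.
Only numpy, scipy, OpenCV 4.12 (cv2) and the standard library are available. Lean on these libraries where they do the work, as an engineer would, in place of code of your own. Each camera call takes 0.05 s, during which the arm holds its last target. There are 200 camera calls.

## Working session

There is one attempt and no reset: what is moved stays moved. The work goes in short steps, Python scripts to look and compute and a tool call to move; the robot and the scene stay as the last step left them, time stands still between calls to the robot, and variables do not carry over. Pictures are saved under pics/ and viewed, at most 10 in all, crops included, and the job is handed in when it is done.

Besides the shell and the picture viewer there is one more tool, called as name(argument=value, ...), one argument or row to a line, values as JSON. move_arm: Moves the arm, as the interface text tells. Its arguments: {"type":"object","properties":{"motion":{"type":"array"}},"required":["motion"]}

```bash
ls; mkdir -p pics; python3 - <<'E'
from cell import manip
import cv2,numpy as np
s=manip.sense();print({k:np.round(v,3).tolist() for k,v in s.items()})
ims=[]
for n in("side","top"):
    p,d=manip.snapshot(n);np.savez(f"pics/{n}0.npz",p=p,d=d);ci=manip.camera_info(n);print(n,{k:np.round(v,4).tolist() for k,v in ci.items()})
    cv2.imwrite(f"pics/{n}0.png",p[...,::-1])
print(np.round(manip.camera_info("wrist")["hand_eye"],4),manip.camera_info("wrist")["camera_matrix"])
E
```

```text
pics
{'time_s': 0.0, 'q': [-1.268, 0.053, 1.614, 0.0, 1.476, -0.119], 'qd': [0.001, -0.0, 0.0, 0.0, -0.001, 0.001], 'joint_efforts': [0.001, -39.368, -37.017, -0.0, 0.007, -0.0], 'tcp_pos': [0.256, -0.57, 0.23], 'eef_rot': [-3.07, -0.657, 0.0], 'contact_force': [-0.646, 0.741, -0.065], 'ft_torque': [0.014, -0.009, 0.006], 'gripper_force': 0.0, 'width': 1.002}
side {'camera_matrix': [[589.047, 0.0, 318.5135], [0.0, 589.047, 234.8464], [0.0, 0.0, 1.0]], 'rvec': [2.1258, -0.0779, 0.0146], 'tvec': [-0.4887, 0.1229, 1.6481]}
top {'camera_matrix': [[517.9818, 0.0, 319.8183], [0.0, 517.9818, 231.8006], [0.0, 0.0, 1.0]], 'rvec': [2.1394, -2.138, 0.1569], 'tvec': [-0.0027, 0.5376, 1.3822]}
[[ 7.000e-04 -9.588e-01 -2.841e-01  7.230e-02]
 [ 1.000e+00  5.000e-04  6.000e-04 -1.100e-03]
 [-4.000e-04 -2.841e-01  9.588e-01 -1.426e-01]
 [ 0.000e+00  0.000e+00  0.000e+00  1.000e+00]] [[362.80195112   0.         319.3959809 ]
 [  0.         362.80195112 242.2417413 ]
 [  0.           0.           1.        ]]
```

View pics/top0.png

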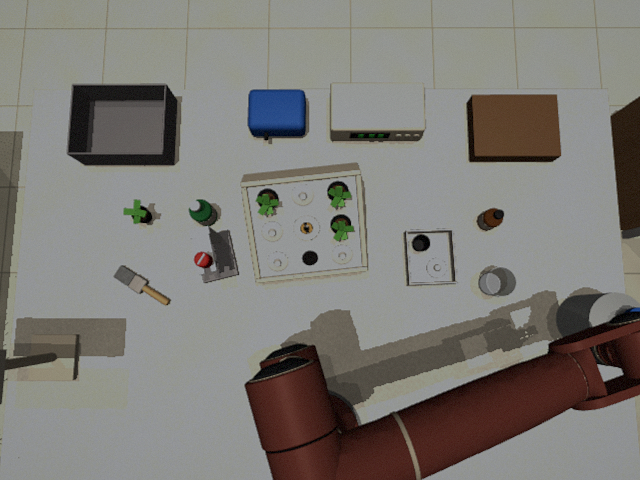

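View pics/side0.png

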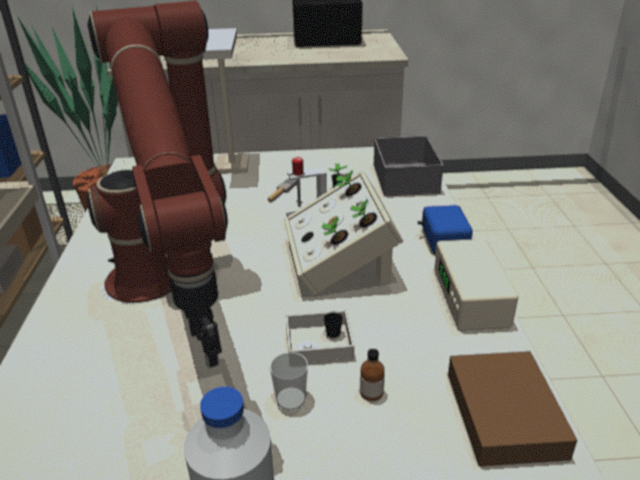

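The top view shows the red handle at (203,260), the target plug at the panel centre (306,229) with its brass insert, and the dark stand around (220,255) with the nutrient bottle behind it at (203,212). In the side view the handle is at (298,165).

```bash
cat > h.py <<'E'
import numpy as np,cv2
from cell import manip
from scipy.spatial.transform import Rotation as R
def T(rv,t):
    M=np.eye(4);M[:3,:3]=R.from_rotvec(np.ravel(rv)).as_matrix();M[:3,3]=np.ravel(t);return M
def c2w(n):
    ci=manip.camera_info(n)
    if n=="wrist":
        s=manip.sense();return T(s["eef_rot"],s["tcp_pos"])@ci["hand_eye"],ci["camera_matrix"]
    return np.linalg.inv(T(ci["rvec"],ci["tvec"])),ci["camera_matrix"]
def cloud(d,M,K):
    v,u=np.mgrid[:480,:640];P=np.stack([(u-K[0,2])/K[0,0]*d,(v-K[1,2])/K[1,1]*d,d],-1)
    return P@M[:3,:3].T+M[:3,3]
def ray(u,v,M,K):
    r=M[:3,:3]@np.array([(u-K[0,2])/K[0,0],(v-K[1,2])/K[1,1],1]);return M[:3,3],r
def hsv(p): return cv2.cvtColor(p,cv2.COLOR_RGB2HSV)
def onplane(u,v,M,K,pt,n):
    o,r=ray(u,v,M,K);return o+r*(np.dot(np.subtract(pt,o),n)/np.dot(r,n))
E
python3 - <<'E'
from h import *
z=np.load("pics/top0.npz");p,d=z["p"],z["d"];M,K=c2w("top");C=cloud(d,M,K)
H=hsv(p);red=((H[...,0]<6)|(H[...,0]>174))&(H[...,1]>150)&(H[...,2]>90)
red[:, :190]=0;red[:,220:]=0;red[300:]=0
ys,xs=np.nonzero(red);print("red",xs.mean(),ys.mean(),len(xs))
pts=C[red];zt=np.percentile(pts[:,2],90);print(zt,np.median(pts[pts[:,2]>zt-.01],0))
# handle
# stand
sub=np.zeros_like(red);sub[220:290,190:245]=1
for lo,hi in((.006,.02),(.15,.18),(.18,.24)):
    m=sub&(C[...,2]>lo)&(C[...,2]<hi);q=C[m]
    if len(q):print(lo,hi,len(q),q.mean(0).round(3),cv2.minAreaRect(q[:,:2].astype(np.float32)))
# grower panel plane
m=np.zeros_like(red);m[180:275,255:360]=1;q=C[m&(d>0)]
A=np.c_[q[:,:2],np.ones(len(q))]
w=np.ones(len(q),bool)
for _ in range(8):
    c=np.linalg.lstsq(A[w],q[w,2],rcond=None)[0];w=abs(A@c-q[:,2])<.006
n=np.array([-c[0],-c[1],1]);n/=np.linalg.norm(n);print("plane n",n,np.degrees(np.arccos(n[2])),w.sum())
print("plugpx",C[229,306],C[225:233,300:313,2].round(3)[::3,::4])
Br=(H[...,0]>8)&(H[...,0]<28)&(H[...,1]>100);Br[:215]=0;Br[245:]=0;Br[:,:295]=0;Br[:,320:]=0
print("brass",[a.mean() for a in np.nonzero(Br)],Br.sum())
cv2.imwrite("pics/c1.png",cv2.resize(p[170:300,190:370,::-1],(792,572),interpolation=cv2.INTER_CUBIC))
E
```

```text
red 201.52991452991452 259.20512820512823 117
0.22269906704285386 [0.44455238 0.27835762 0.21968738]
0.006 0.02 1041 [0.466 0.271 0.012] ((0.47928568720817566, 0.28813526034355164), (0.1519630253314972, 0.19395971298217773), 88.98271942138672)
0.15 0.18 622 [0.484 0.288 0.17 ] ((0.4731253385543823, 0.28782376646995544), (0.11540982872247696, 0.04929923638701439), 13.507187843322754)
0.18 0.24 227 [0.444 0.277 0.214] ((0.4448530673980713, 0.2802952527999878), (0.03445621207356453, 0.033838946372270584), 89.4106674194336)
plane n [-0.49661829 -0.05513249  0.8662163 ] 29.978117682901612 7667
plugpx [0.53135906 0.03270862 0.12918651] [[0.146 0.114 0.112 0.145]
 [0.139 0.128 0.131 0.123]
 [0.14  0.139 0.129 0.137]]
brass [np.float64(227.95774647887325), np.float64(306.15492957746477)] 71
```

View pics/c1.png

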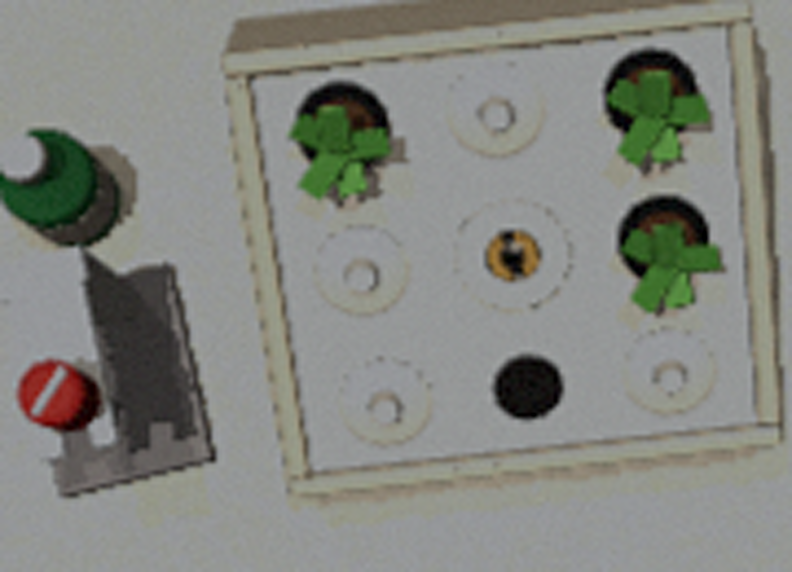

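The crop shows the white bar running from (35,415) to (65,370), the fork opening towards the robot, and the brass insert at about (512,255). A seedling stands to the right of the plug. Next I'll work out the plug position and a wrist look pose.

```bash
cat >> h.py <<'E'
def pose(p,zdir,xaz):
    "tool z along zdir, tool x = azimuth xaz(deg) direction projected square to z"
    z=np.array(zdir,float);z/=np.linalg.norm(z);a=np.radians(xaz)
    # x: horizontal-azimuth vector lying in plane square to z (same vertical plane)
    x=np.array([np.cos(a),np.sin(a),0]);x[2]=-(x@z)/z[2];x/=np.linalg.norm(x)
    M=np.eye(4);M[:3,:3]=np.c_[x,np.cross(z,x),z];M[:3,3]=p;return M
def row(Tt,T0=None):
    "row numbers from T0 (measured now) to target"
    if T0 is None: s=manip.sense();T0=T(s["eef_rot"],s["tcp_pos"])
    D=np.linalg.inv(T0)@Tt
    print("row",(D[:3,3]/.25).round(3).tolist(),(R.from_matrix(D[:3,:3]).as_rotvec()/(np.pi/4)).round(3).tolist())
N=np.array([-.497,-.055,.866]);N/=np.linalg.norm(N)
E
python3 - <<'E'
from h import *
z=np.load("pics/top0.npz");p,d=z["p"],z["d"];M,K=c2w("top");C=cloud(d,M,K)
q=C[180:275,255:360].reshape(-1,3);q=q[q[:,2]>.01]
q=q[np.hypot(q[:,0]-.53,q[:,1]-.033)<.12]
e=q@N;h,b=np.histogram(e,np.arange(e.min(),e.max(),.001));o=np.argsort(-h)[:6];print(b[o],h[o])
off=b[h.argmax()]+.0005
P=onplane(306.15,227.96,M,K,N*(off+.0035),N);print("P",P)
w=pose(P+.2*N,-N,96)
L=.24;c=manip.camera_info("wrist")["hand_eye"];pt=c[:3,3]+L*c[:3,2];look=pose([0,0,0],-N,96);look[:3,3]=P-look[:3,:3]@pt
print("look",look[:3,3]);s=manip.sense();T0=T(s["eef_rot"],s["tcp_pos"])
mid=pose([.38,-.25,.36],[0,0,-1],60);row(mid,T0);row(look,mid)
E
```

```text
[-0.14658214 -0.14558214 -0.14458214 -0.14758214 -0.14358214 -0.14858214] [830 820 736 696 615 552]
P [0.53189715 0.03188448 0.14263868]
look [0.4896213  0.02305871 0.2189064 ]
row [0.977, -0.964, -0.517] [-0.002, -0.001, -0.796]
row [1.165, -0.166, 0.564] [-0.643, 0.213, -0.78]
```

move_arm(
  motion=[
    [0.12,-0.12,-0.13,0,0,-0.1,1],
    [0.25,-0.25,-0.3,0,0,-0.2,1],
    [0.4,-0.4,-0.5,0,0,-0.4,1],
    [0.6,-0.6,-0.52,0,0,-0.6,1],
    [0.75,-0.75,-0.52,0,0,-0.7,1],
    [0.9,-0.9,-0.52,0,0,-0.8,1],
    [0.98,-0.96,-0.52,0,0,-0.8,1],
    [0.98,-0.96,-0.52,0,0,-0.8,1],
  ],
)

```text
time_s: 1.1
tcp_pos: [0.3816, -0.2496, 0.3611]
eef_rot: [2.716, 1.579, -0.0]
contact_force: [-0.3, 0.2, 0.0]
width: 0.999
gripper_force: 0.0
```

```bash
python3 - <<'E'
from h import *
s=manip.sense();print(s["tcp_pos"],s["q"],s["contact_force"])
row(pose([.46,0,.30],-N,96))
row(pose([.4896,.023,.219],-N,96))
E
```

```text
[ 0.3815667  -0.24957647  0.36111214] [-7.42645272e-01 -4.03499808e-01  1.80171805e+00 -1.02735713e-04
  1.74332340e+00 -2.25244294e-01] [-0.31189234  0.15391393  0.02968318]
row [1.023, -0.221, 0.244] [-0.644, 0.211, -0.773]
row [1.161, -0.164, 0.568] [-0.644, 0.211, -0.773]
```

move_arm(
  motion=[
    [0.2,-0.05,0.0,-0.1,0.03,-0.13,1],
    [0.4,-0.1,0.05,-0.2,0.07,-0.26,1],
    [0.6,-0.15,0.1,-0.33,0.1,-0.4,1],
    [0.8,-0.2,0.18,-0.45,0.14,-0.55,1],
    [1.0,-0.22,0.24,-0.55,0.18,-0.65,1],
    [1.0,-0.22,0.24,-0.64,0.21,-0.77,1],
    [1.0,-0.17,0.5,-0.64,0.21,-0.77,1],
    [1.0,-0.17,0.55,-0.64,0.21,-0.77,1],
  ],
)

```text
time_s: 2.1
tcp_pos: [0.4666, -0.0134, 0.2183]
eef_rot: [1.85, 2.037, 0.54]
contact_force: [-0.3, 0.2, 0.1]
width: 0.997
gripper_force: 0.0
```

```bash
python3 - <<'E'
from h import *
M,K=c2w("wrist");p,d=manip.snapshot("wrist");np.savez("pics/w1.npz",p=p,d=d,M=M)
s=manip.sense();print(s["tcp_pos"],s["q"])
cv2.imwrite("pics/w1.png",p[...,::-1])
E
```

```text
[ 0.46655778 -0.01321943  0.21788735] [-0.31096277 -0.73949884  2.30344086  0.22506126  1.11364187 -0.45881631]
```

View pics/w1.png

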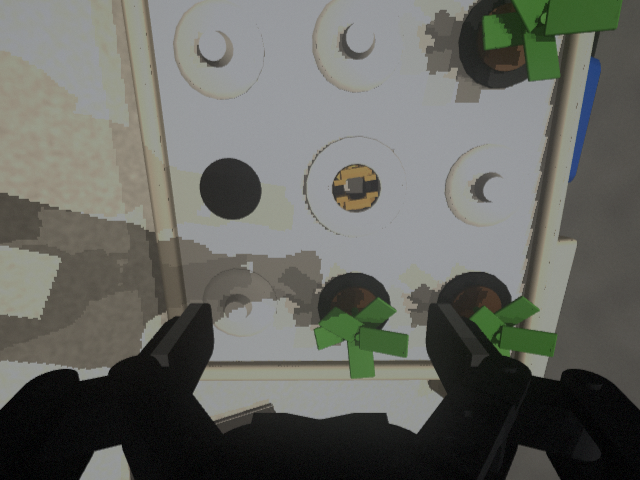

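The wrist view shows the plug flange around (356,187), with the brass insert's two slots at about (338,190) and (373,185). I'll measure the centre and slot angle by mapping a polar profile onto the panel plane.

```bash
python3 - <<'E'
from h import *
z=np.load("pics/w1.npz");p,d,M=z["p"],z["d"],z["M"];K=manip.camera_info("wrist")["camera_matrix"]
H=hsv(p);C=cloud(d,M,K)
q=C[100:280,280:430].reshape(-1,3);q=q[(q[:,2]>.02)&(np.hypot(q[:,0]-.53,q[:,1]-.03)<.033)]
off=np.median(q@N);A=np.c_[q[:,:2],np.ones(len(q))];w=abs(q@N-off)<.004;c=np.linalg.lstsq(A[w],q[w,2],rcond=None)[0];n=np.array([-c[0],-c[1],1]);n/=np.linalg.norm(n)
print("offset flange",off,"n",n)
br=((H[...,0]>10)&(H[...,0]<30)&(H[...,1]>110)&(H[...,2]>60)).astype(np.uint8);br[:150]=0;br[230:]=0;br[:,:320]=0;br[:,395:]=0
pt=np.argwhere(br)[:,::-1].astype(np.float32);hull=cv2.convexHull(pt);el=cv2.fitEllipse(hull);print("ellipse",el)
P=onplane(*el[0],M,K,N*off,N);print("P",P)
ux=np.array([-N[0],-N[1],0]);ux[2]=-(ux@N)/N[2];ux/=np.linalg.norm(ux);uy=np.cross(N,ux)
W=np.linalg.inv(M);g=cv2.cvtColor(p,cv2.COLOR_RGB2GRAY).astype(np.float32)
a=np.radians(np.arange(0,360,4))
for r in(.009,.0105,.012):
    X=P+r*(np.cos(a)[:,None]*ux+np.sin(a)[:,None]*uy);c=X@W[:3,:3].T+W[:3,3];u=K[0,0]*c[:,0]/c[:,2]+K[0,2];v=K[1,1]*c[:,1]/c[:,2]+K[1,2]
    val=cv2.remap(g,u.astype(np.float32)[None],v.astype(np.float32)[None],cv2.INTER_LINEAR).ravel()
    wt=np.clip(110-val,0,None);print(r,val.round().astype(int).tolist())
    print("slot deg rel. up slope",np.degrees(np.angle((wt*np.exp(2j*a)).sum()))/2)
E
```

```text
offset flange -0.14246119240284125 n [-0.51828279 -0.06373122  0.85283133]
ellipse ((355.72015380859375, 187.6197509765625), (43.79909896850586, 46.569664001464844), 61.86156463623047)
P [0.53239212 0.03321406 0.14314685]
0.009 [56, 56, 57, 57, 54, 54, 55, 56, 100, 122, 126, 127, 126, 111, 96, 101, 119, 126, 126, 126, 127, 126, 125, 126, 126, 125, 125, 126, 125, 126, 125, 123, 123, 121, 125, 127, 126, 125, 126, 125, 124, 113, 70, 61, 59, 58, 56, 56, 57, 55, 55, 57, 60, 68, 90, 111, 125, 121, 106, 85, 95, 87, 89, 102, 113, 120, 124, 123, 125, 125, 124, 125, 125, 123, 117, 118, 111, 94, 92, 90, 92, 109, 125, 124, 122, 84, 57, 52, 54, 55]
slot deg rel. up slope 9.179141529001384
0.0105 [51, 51, 51, 49, 48, 52, 52, 95, 126, 128, 127, 126, 123, 125, 127, 126, 124, 125, 126, 125, 127, 127, 127, 127, 127, 128, 127, 127, 127, 126, 126, 124, 125, 125, 125, 125, 126, 127, 126, 127, 125, 120, 92, 63, 56, 55, 55, 56, 55, 53, 52, 57, 68, 87, 122, 127, 126, 125, 124, 123, 117, 121, 123, 124, 125, 123, 123, 124, 124, 126, 126, 124, 124, 124, 125, 125, 124, 126, 126, 123, 127, 127, 128, 126, 125, 118, 89, 58, 49, 51]
slot deg rel. up slope 7.943681381497457
0.012 [51, 51, 52, 51, 50, 51, 65, 119, 128, 127, 120, 104, 114, 125, 127, 125, 126, 127, 128, 128, 127, 127, 127, 127, 127, 126, 127, 128, 128, 127, 126, 128, 127, 126, 125, 124, 97, 83, 105, 123, 127, 125, 118, 82, 55, 55, 56, 54, 54, 53, 56, 61, 77, 113, 126, 126, 124, 116, 101, 117, 125, 124, 125, 124, 125, 127, 126, 126, 127, 127, 127, 126, 126, 128, 127, 126, 125, 126, 126, 124, 121, 112, 122, 127, 127, 126, 111, 74, 53, 51]
slot deg rel. up slope 7.2625073816089545
```

```bash
python3 - <<'E'
from h import *
row(pose([.43,.05,.34],-N,110))
row(pose([.445,.28,.317],[0,0,-1],114))
E
```

```text
row [0.269, 0.133, -0.483] [-0.014, -0.002, -0.367]
row [1.178, 0.215, -0.325] [0.648, 0.096, -0.402]
```

move_arm(
  motion=[
    [0.05,0.03,-0.2,0,0,-0.05,1],
    [0.15,0.1,-0.4,0,0,-0.1,1],
    [0.3,0.13,-0.48,0.1,0.02,-0.15,1],
    [0.5,0.15,-0.48,0.25,0.04,-0.2,1],
    [0.7,0.17,-0.45,0.4,0.06,-0.3,1],
    [0.9,0.2,-0.4,0.55,0.08,-0.4,1],
    [1.0,0.21,-0.35,0.65,0.1,-0.4,1],
    [1.0,0.21,-0.33,0.65,0.1,-0.4,1],
  ],
)

```text
time_s: 3.15
tcp_pos: [0.4498, 0.2372, 0.3226]
eef_rot: [1.706, 2.633, 0.005]
contact_force: [-0.3, -0.1, 0.2]
width: 0.997
gripper_force: 0.0
```

```bash
python3 - <<'E'
from h import *
row(pose([.445,.28,.317],[0,0,-1],114));print(manip.sense()["q"])
E
```

```text
row [0.164, 0.052, 0.022] [0.006, 0.003, 0.003]
[ 3.39711282e-01 -2.70429303e-01  1.76142388e+00 -1.70312002e-03
  1.64538916e+00 -8.13128273e-02]
```

move_arm(
  motion=[
    [0.16,0.05,0.02,0,0,0,1],
    [0.16,0.05,0.02,0,0,0,1],
    [0.16,0.05,0.02,0,0,0,1],
    [0.16,0.05,0.02,0,0,0,1],
    [0.16,0.05,0.02,0,0,0,1],
    [0.16,0.05,0.02,0,0,0,1],
    [0.16,0.05,0.02,0,0,0,1],
    [0.16,0.05,0.02,0,0,0,1],
  ],
)

```text
time_s: 4.15
tcp_pos: [0.4435, 0.2775, 0.3174]
eef_rot: [1.707, 2.631, 0.006]
contact_force: [-0.1, 0.1, -0.0]
width: 1.001
gripper_force: 0.0
```

```bash
python3 - <<'E'
from h import *
M,K=c2w("wrist");p,d=manip.snapshot("wrist");np.savez("pics/w2.npz",p=p,d=d,M=M)
C=cloud(d,M,K);H=hsv(p)
red=((H[...,0]<8)|(H[...,0]>172))&(H[...,1]>120)&(H[...,2]>50)
top=(C[...,2]>.21)&(C[...,2]<.235)&(np.hypot(C[...,0]-.445,C[...,1]-.28)<.04)
zt=np.median(C[top][:,2]);print("ztop",zt,top.sum())
m=(top).astype(np.uint8)
cs,_=cv2.findContours(m,0,1);c=max(cs,key=cv2.contourArea);e=cv2.fitEllipse(c);print(e)
print("handle centre",onplane(*e[0],M,K,[0,0,.22],[0,0,1]))
wh=top&(H[...,1]<80)&(H[...,2]>100);print(wh.sum())
q=C[wh][:,:2];print("bar mid",q.mean(0));v=np.linalg.svd(q-q.mean(0),full_matrices=False)[2][0];print("bar az",np.degrees(np.arctan2(v[1],v[0])))
pr=(C[...,2]>.155)&(C[...,2]<.185)&(np.hypot(C[...,0]-.445,C[...,1]-.28)<.15)&~red
q=C[pr].astype(np.float32);print("prong z",np.median(q[:,2]),cv2.minAreaRect(q[:,:2]))
cv2.imwrite("pics/w2.png",p[...,::-1])
E
```

```text
ztop 0.2196853279067703 2069
((323.2296142578125, 238.2466583251953), (50.459598541259766, 50.61915588378906), 81.91581726074219)
handle centre [0.44458691 0.28324289 0.22      ]
76
bar mid [0.43586583 0.28644776]
bar az -79.8782507226796Traceback (most recent call last):
  File "<stdin>", line 13, in <module>
cv2.error: OpenCV(4.12.0) /io/opencv/modules/imgproc/src/convhull.cpp:143: error: (-215:Assertion failed) total >= 0 && (depth == CV_32F || depth == CV_32S) in function 'convexHull'
```

```bash
python3 - <<'E'
from h import *
z=np.load("pics/w2.npz");p,d,M=z["p"],z["d"],z["M"]
cv2.imwrite("pics/w2.png",p[...,::-1]);print(p[238-25:238+26:5,323-25:323+26:5].tolist()[2:9:2]);
C=cloud(d,M,manip.camera_info("wrist")["camera_matrix"]);m=(C[...,2]>.15)&(C[...,2]<.185);print(m.sum())
v,u=np.nonzero(m);print(u.min(),u.max(),v.min(),v.max())
E
```

```text
[[[64, 61, 58], [61, 41, 38], [122, 47, 44], [124, 114, 111], [136, 48, 44], [142, 49, 45], [142, 49, 45], [123, 45, 43], [120, 43, 41], [53, 35, 34], [90, 87, 82]], [[76, 57, 54], [115, 44, 40], [143, 50, 46], [85, 70, 64], [91, 88, 80], [74, 36, 33], [82, 38, 35], [82, 40, 38], [82, 40, 38], [74, 35, 34], [61, 50, 47]], [[71, 56, 52], [66, 38, 36], [66, 33, 32], [69, 38, 37], [66, 33, 29], [78, 73, 66], [79, 72, 68], [68, 35, 34], [67, 34, 31], [63, 33, 30], [70, 52, 50]], [[148, 150, 153], [72, 50, 47], [68, 38, 33], [68, 36, 32], [67, 34, 30], [78, 39, 33], [92, 85, 77], [78, 75, 68], [67, 34, 32], [65, 39, 35], [100, 95, 89]]]
11376
283 502 190 425
```

View pics/w2.png

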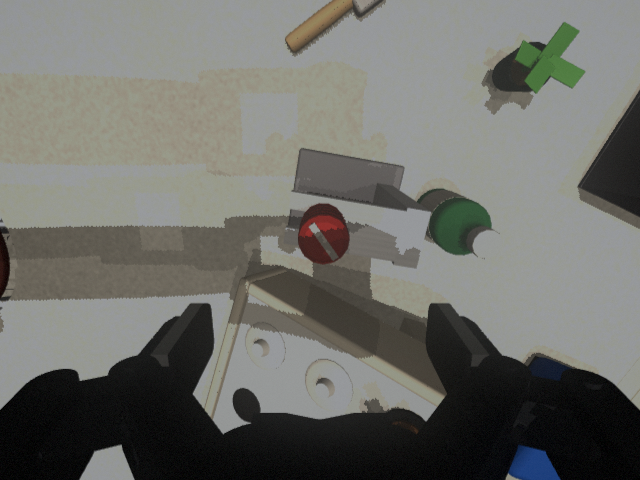

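The handle is centred at (323,238), and its bar runs from (311,225) to (337,258). The prongs extend right from there to the post at (405,258).

```bash
python3 - <<'E'
from h import *
z=np.load("pics/w2.npz");p,d,M=z["p"],z["d"],z["M"];K=manip.camera_info("wrist")["camera_matrix"]
C=cloud(d,M,K);pf=p.astype(float)
v,u=np.mgrid[:480,:640];m=(np.hypot(u-323.2,v-238.2)<22)&(pf[...,1]/pf[...,0]>.68)
q=np.argwhere(m)[:,::-1]
X=np.array([onplane(a,b,M,K,[0,0,.22],[0,0,1])[:2] for a,b in q]);vv=np.linalg.svd(X-X.mean(0),full_matrices=False)[2][0]
print(len(q),"bar mid",X.mean(0),"az",np.degrees(np.arctan2(vv[1],vv[0])))
pr=(C[...,2]>.155)&(C[...,2]<.185)&(pf[...,1]/pf[...,0]>.68)&(np.hypot(C[...,0]-.47,C[...,1]-.285)<.09)&(v<280)
q=C[pr][:,:2].astype(np.float32);print(pr.sum(),np.median(C[pr][:,2]),cv2.minAreaRect(q));vv=np.linalg.svd(q-q.mean(0),full_matrices=False)[2][0];print(np.degrees(np.arctan2(vv[1],vv[0])))
row(pose([.445,.2825,.186],[0,0,-1],114))
E
```

```text
313 bar mid [0.44493343 0.28155321] az -31.67383545373895
5425 0.17002917684315982 ((0.4726526141166687, 0.2885247766971588), (0.11527466028928757, 0.050368085503578186), 14.183270454406738)
9.406838
row [0.017, 0.01, 0.525] [0.008, 0.003, 0.001]<stdin>:4: RuntimeWarning: divide by zero encountered in divide
<stdin>:4: RuntimeWarning: invalid value encountered in divide
<stdin>:8: RuntimeWarning: divide by zero encountered in divide
<stdin>:8: RuntimeWarning: invalid value encountered in divide
```

move_arm(
  motion=[
    [0.015,0.01,0.2,0,0,0,1],
    [0.015,0.01,0.4,0,0,0,1],
    [0.015,0.01,0.5,0,0,0,1],
    [0.015,0.01,0.55,0,0,0,1],
    [0.015,0.01,0.55,0,0,0,1],
    [0.015,0.01,0.55,0,0,0,0.0],
    [0.015,0.01,0.55,0,0,0,-0.5],
    [0.015,0.01,0.55,0,0,0,-1],
  ],
)

```text
time_s: 5.2
tcp_pos: [0.4456, 0.2823, 0.1814]
eef_rot: [1.707, 2.63, 0.008]
contact_force: [2.2, 2.1, 0.5]
width: 0.405
gripper_force: 59.8
```

move_arm(
  motion=[
    [0,0,0,0,0,0,-1],
    [0,0,0,0,0,0,-1],
    [0,0,0,0,0,0,-1],
    [0,0,0,0,0,0,-1],
    [0,0,-0.01,0,0,0,-1],
    [0,0,-0.02,0,0,0,-1],
    [0,0,-0.02,0,0,0,-1],
    [0,0,-0.02,0,0,0,-1],
  ],
)

```text
time_s: 6.2
tcp_pos: [0.4449, 0.2819, 0.1845]
eef_rot: [1.708, 2.631, 0.005]
contact_force: [0.1, 0.3, -1.0]
width: 0.404
gripper_force: 59.9
```

```bash
python3 - <<'E'
from h import *
s=manip.sense();print(s["tcp_pos"],s["contact_force"],s["ft_torque"],s["width"],s["gripper_force"],s["q"])
d=np.array([np.cos(np.radians(14)),np.sin(np.radians(14)),0])
p=s["tcp_pos"];T0=T(s["eef_rot"],p);print("fork -x in tool",-(T0[:3,:3].T@d)*.08/.25)
E
```

```text
[0.44492225 0.28194342 0.18446656] [ 0.08197568  0.27462109 -0.99674965] [ 0.04518453  0.01168791 -0.00558576] 0.4039494415680754 59.86355024008617 [ 0.42467925 -0.15432984  1.89147902 -0.00225868  1.39914706  0.00553013]
fork -x in tool [ 0.05577028 -0.31509753 -0.00179522]
```

move_arm(
  motion=[
    [0.01,-0.06,0,0,0,0,-1],
    [0.02,-0.12,0,0,0,0,-1],
    [0.03,-0.18,0,0,0,0,-1],
    [0.045,-0.25,0,0,0,0,-1],
    [0.055,-0.32,0,0,0,0,-1],
    [0.055,-0.32,-0.1,0,0,0,-1],
    [0.055,-0.32,-0.35,0,0,0,-1],
    [0.055,-0.32,-0.6,0,0,0,-1],
  ],
)

```text
time_s: 7.2
tcp_pos: [0.3639, 0.2614, 0.3353]
eef_rot: [1.707, 2.632, 0.005]
contact_force: [1.4, -0.2, -1.8]
width: 0.405
gripper_force: 60.6
```

```bash
cat >> h.py <<'E'
P=np.array([.5323,.0328,.143])
ux=np.array([-N[0],-N[1],0]);ux[2]=-(ux@N)/N[2];ux/=np.linalg.norm(ux);uy=np.cross(N,ux)
# bar direction in tool frame as gripped
b=R.from_rotvec([1.708,2.631,.005]).as_matrix().T@np.array([np.cos(np.radians(-32)),np.sin(np.radians(-32)),0]);b[2]=0;b/=np.linalg.norm(b)
LP=.110 # pin ahead of TCP
def plugpose(h,ang,dx=0,dy=0):
    "pin centre h above flange top on plug axis, bar at ang deg about N from up-slope"
    a=np.radians(ang);s=np.cos(a)*ux+np.sin(a)*uy;z=-N
    y2=np.cross(z,s);x=b[0]*s-b[1]*y2;y=np.cross(z,x)
    M=np.eye(4);M[:3,:3]=np.c_[x,y,z];M[:3,3]=P+dx*ux+dy*uy+N*(h+LP);return M
def rel():
    s=manip.sense();M=T(s["eef_rot"],s["tcp_pos"]);pin=M[:3,3]+LP*M[:3,2]-P
    bb=M[:3,:3]@b
    f=np.array(s["contact_force"]);t=np.array(s["ft_torque"]);A=np.c_[ux,uy,N]
    print("t",round(s["time_s"],2),"pin mm (ux,uy,N)",(A.T@pin*1e3).round(1),"bar",np.degrees(np.arctan2(bb@uy,bb@ux)).round(1),"tilt",np.degrees(np.arccos(-M[:3,2]@N)).round(2),"F",(A.T@f).round(1),"T",(A.T@t).round(2),"w",round(s["width"],3),"q",np.round(s["q"],2))
E
python3 - <<'E'
from h import *
rel();g=plugpose(.06,8);row(g);print(g[:3,3])
E
```

```text
t 7.2 pin mm (ux,uy,N) [-81.5 245.7 142.1] bar -42.2 tilt 29.69 F [ 0.3 -0.4 -2.2] T [-0.01 -0.11 -0.04] w 0.405 q [ 0.46 -0.43  1.86 -0.    1.7   0.04]
row [-1.006, -0.083, 0.182] [-0.513, -0.443, -1.004]
[0.44780958 0.02344995 0.29022074]
```

move_arm(
  motion=[
    [-0.1,-0.01,-0.1,0,0,-0.15,-1],
    [-0.3,-0.03,-0.1,-0.1,-0.09,-0.3,-1],
    [-0.5,-0.05,-0.1,-0.2,-0.18,-0.45,-1],
    [-0.7,-0.06,-0.08,-0.3,-0.26,-0.6,-1],
    [-0.85,-0.08,0.0,-0.4,-0.35,-0.8,-1],
    [-0.95,-0.08,0.1,-0.51,-0.44,-1.0,-1],
    [-1.0,-0.08,0.15,-0.51,-0.44,-1.0,-1],
    [-1.0,-0.08,0.18,-0.51,-0.44,-1.0,-1],
  ],
)

```text
time_s: 8.2
tcp_pos: [0.4481, 0.0249, 0.2878]
eef_rot: [0.459, 2.596, 0.196]
contact_force: [-0.2, 0.2, -2.5]
width: 0.403
gripper_force: 61.1
```

```bash
python3 - <<'E'
from h import *
rel();row(plugpose(.06,8));row(plugpose(.03,8))
E
```

```text
t 8.2 pin mm (ux,uy,N) [-1.3  1.2 57.7] bar 7.6 tilt 0.26 F [-1.4  0.2 -2.1] T [ 0.01  0.43 -0.03] w 0.403 q [-0.21 -0.83  2.24  0.16  1.24 -1.44]
row [-0.005, -0.003, -0.009] [-0.004, -0.004, -0.009]
row [-0.006, -0.003, 0.111] [-0.004, -0.004, -0.009]
```

move_arm(
  motion=[
    [-0.005,-0.003,0.02,0,0,-0.01,-1],
    [-0.005,-0.003,0.05,0,0,-0.01,-1],
    [-0.005,-0.003,0.08,0,0,-0.01,-1],
    [-0.005,-0.003,0.11,0,0,-0.01,-1],
    [-0.005,-0.003,0.11,0,0,-0.01,-1],
    [-0.005,-0.003,0.11,0,0,-0.01,-1],
    [-0.005,-0.003,0.11,0,0,-0.01,-1],
    [-0.005,-0.003,0.11,0,0,-0.01,-1],
  ],
)

```text
time_s: 9.2
tcp_pos: [0.4639, 0.0258, 0.2668]
eef_rot: [0.445, 2.595, 0.193]
contact_force: [0.6, 0.0, -2.3]
width: 0.403
gripper_force: 61.1
```

```bash
python3 - <<'E'
from h import *
rel();M,K=c2w("wrist");p,d=manip.snapshot("wrist");np.savez("pics/w3.npz",p=p,d=d,M=M)
W=np.linalg.inv(M)
for n,X in(("P",P),("tipexp",P+N*.012),("pin",P+.03*N)):
    c=W[:3,:3]@X+W[:3,3];print(n,K[0,0]*c[0]/c[2]+K[0,2],K[1,1]*c[1]/c[2]+K[1,2])
c=W[:3,:3]@P+W[:3,3];u,v=int(K[0,0]*c[0]/c[2]+K[0,2]),int(K[1,1]*c[1]/c[2]+K[1,2])
u0,v0=max(0,u-80),max(0,v-60);print(u0,v0)
cv2.imwrite("pics/w3.png",cv2.resize(p[v0:v0+120,u0:u0+160,::-1],None,fx=5,fy=5,interpolation=cv2.INTER_CUBIC))
E
```

```text
t 9.2 pin mm (ux,uy,N) [ 2.2  0.5 31.6] bar 8.2 tilt 0.09 F [-0.6 -0.1 -2.3] T [ 0.02  0.54 -0.02] w 0.403 q [-0.2  -0.78  2.25  0.16  1.18 -1.45]
P 316.67521738487625 226.8474046890623
tipexp 316.53923508651377 230.59057664914565
pin 316.3130231565631 236.81749120659006
236 166
```

View pics/w3.png

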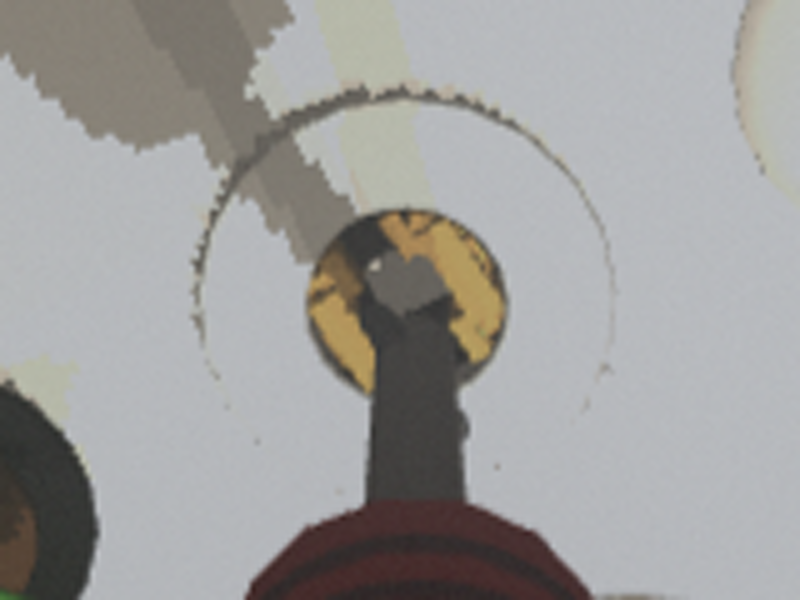

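The view shows the rod tip just above the insert. The brass ring is centred at crop (407,305), which is full-frame (317,227), matching my plug estimate. The rod sits about 2 mm up-slope, which agrees with the measured pose.

```bash
cat >> h.py <<'E'
def cor(dx,dy,dn):
    "mm along ux,uy,N -> tool shift units"
    s=manip.sense();M=T(s["eef_rot"],s["tcp_pos"])[:3,:3]
    print("shift",(M.T@(dx*ux+dy*uy+dn*N)/250).round(4))
E
python3 - <<'E'
from h import *
rel();cor(-2.2,-.5,0);cor(-2.2,-.5,-29)
E
```

```text
t 9.25 pin mm (ux,uy,N) [ 2.1  0.5 31.5] bar 8.2 tilt 0.1 F [-1.5  0.4 -1.7] T [ 0.01  0.49 -0.04] w 0.402 q [-0.2  -0.78  2.25  0.16  1.18 -1.45]
shift [ 0.0071 -0.0056  0.    ]
shift [ 0.0069 -0.0055  0.116 ]
```

move_arm(
  motion=[
    [0.007,-0.0055,0.0,0,0,0,-1],
    [0.007,-0.0055,0.02,0,0,0,-1],
    [0.007,-0.0055,0.04,0,0,0,-1],
    [0.007,-0.0055,0.06,0,0,0,-1],
    [0.007,-0.0055,0.08,0,0,0,-1],
    [0.007,-0.0055,0.1,0,0,0,-1],
    [0.007,-0.0055,0.115,0,0,0,-1],
    [0.007,-0.0055,0.115,0,0,0,-1],
  ],
)

```text
time_s: 10.25
tcp_pos: [0.4761, 0.0268, 0.2399]
eef_rot: [0.445, 2.596, 0.194]
contact_force: [0.1, -0.3, -2.0]
width: 0.402
gripper_force: 61.1
```

```bash
python3 - <<'E'
from h import *
rel();cor(0,0,-10)
E
```

```text
t 10.25 pin mm (ux,uy,N) [-0.8  0.2  2.1] bar 8.2 tilt 0.17 F [-0.9 -0.3 -1.8] T [-0.06  0.47  0.02] w 0.402 q [-0.19 -0.73  2.26  0.16  1.11 -1.45]
shift [-0.0001  0.0001  0.04  ]
```

move_arm(
  motion=[
    [0,0,0.008,0,0,0,-1],
    [0,0,0.014,0,0,0,-1],
    [0,0,0.02,0,0,0,-1],
    [0,0,0.026,0,0,0,-1],
    [0,0,0.032,0,0,0,-1],
    [0,0,0.036,0,0,0,-1],
    [0,0,0.036,0,0,0,-1],
    [0,0,0.036,0,0,0,-1],
  ],
)

```text
time_s: 11.25
tcp_pos: [0.4807, 0.0272, 0.233]
eef_rot: [0.445, 2.595, 0.193]
contact_force: [-3.3, -0.6, 1.1]
width: 0.407
gripper_force: 61.6
```

```bash
python3 - <<'E'
from h import *
rel()
E
```

```text
t 11.25 pin mm (ux,uy,N) [-0.1 -0.  -6.1] bar 8.2 tilt 0.11 F [-2.4 -0.2  2.7] T [-0.06  0.66  0.02] w 0.407 q [-0.18 -0.71  2.26  0.16  1.09 -1.45]
```

move_arm(
  motion=[
    [0,0,0.001,0,0,0.12,-1],
    [0,0,0.002,0,0,0.25,-1],
    [0,0,0.003,0,0,0.4,-1],
    [0,0,0.005,0,0,0.55,-1],
    [0,0,0.006,0,0,0.7,-1],
    [0,0,0.008,0,0,0.85,-1],
    [0,0,0.01,0,0,1.0,-1],
    [0,0,0.01,0,0,1.0,-1],
  ],
)

```text
time_s: 12.25
tcp_pos: [0.4825, 0.0274, 0.2314]
eef_rot: [1.437, 2.281, 0.449]
contact_force: [-1.0, -0.7, 1.2]
width: 0.404
gripper_force: 61.6
```

```bash
python3 - <<'E'
from h import *
rel()
E
```

```text
t 12.25 pin mm (ux,uy,N) [ 0.8  0.1 -8.4] bar -36.7 tilt 0.04 F [-0.3 -0.6  1.6] T [ 0.11  0.19 -0.07] w 0.404 q [-0.18 -0.7   2.26  0.16  1.08 -0.67]
```

move_arm(
  motion=[
    [0,0,0.001,0,0,0.12,-1],
    [0,0,0.002,0,0,0.25,-1],
    [0,0,0.003,0,0,0.4,-1],
    [0,0,0.005,0,0,0.55,-1],
    [0,0,0.006,0,0,0.7,-1],
    [0,0,0.008,0,0,0.85,-1],
    [0,0,0.01,0,0,1.0,-1],
    [0,0,0.01,0,0,1.0,-1],
  ],
)

```text
time_s: 13.25
tcp_pos: [0.4837, 0.0271, 0.2294]
eef_rot: [2.294, 1.627, 0.657]
contact_force: [-2.4, -1.7, 4.9]
width: 0.4
gripper_force: 61.8
```

```bash
python3 - <<'E'
from h import *
rel()
E
```

```text
t 13.25 pin mm (ux,uy,N) [  0.8  -0.5 -10.7] bar -81.6 tilt 0.11 F [ 0.3 -1.5  5.5] T [-0.31  0.46 -0.03] w 0.4 q [-0.18 -0.7   2.26  0.16  1.07  0.11]
```

Screwing in as expected so far; I'll creep on to the stop.

move_arm(
  motion=[
    [0,0,0.0,0,0,0.06,-1],
    [0,0,0.0,0,0,0.12,-1],
    [0,0,0.001,0,0,0.18,-1],
    [0,0,0.001,0,0,0.24,-1],
    [0,0,0.001,0,0,0.28,-1],
    [0,0,0.001,0,0,0.28,-1],
    [0,0,0.001,0,0,0.28,-1],
    [0,0,0.001,0,0,0.28,-1],
  ],
)

```text
time_s: 14.25
tcp_pos: [0.4839, 0.0273, 0.2289]
eef_rot: [2.497, 1.383, 0.705]
contact_force: [3.5, -1.8, 1.9]
width: 0.41
gripper_force: 61.3
```

```bash
python3 - <<'E'
from h import *
rel()
E
```

```text
t 14.25 pin mm (ux,uy,N) [  0.8  -0.3 -11.2] bar -94.3 tilt 0.08 F [ 3.8 -2.2  0. ] T [-0.63 -1.07  0.06] w 0.41 q [-0.18 -0.69  2.26  0.16  1.07  0.34]
```

move_arm(
  motion=[
    [0,0,0.0,0,0,0.04,-1],
    [0,0,0.0,0,0,0.08,-1],
    [0,0,0.0,0,0,0.12,-1],
    [0,0,0.001,0,0,0.16,-1],
    [0,0,0.001,0,0,0.2,-1],
    [0,0,0.001,0,0,0.2,-1],
    [0,0,0.001,0,0,0.2,-1],
    [0,0,0.001,0,0,0.2,-1],
  ],
)

```text
time_s: 15.25
tcp_pos: [0.4842, 0.0269, 0.2291]
eef_rot: [2.625, 1.196, 0.734]
contact_force: [4.3, -4.2, 1.7]
width: 0.403
gripper_force: 61.3
```

```bash
python3 - <<'E'
from h import *
rel()
E
```

```text
t 15.25 pin mm (ux,uy,N) [  1.1  -1.  -11.2] bar -103.3 tilt 0.18 F [ 4.2 -4.7 -0.5] T [-1.11 -1.34  0.8 ] w 0.403 q [-0.18 -0.69  2.26  0.16  1.07  0.49]
```

move_arm(
  motion=[
    [0,0,-0.01,0,0,-0.04,-1],
    [0,0,-0.03,0,0,-0.04,-1],
    [0,0,-0.06,0,0,-0.04,-1],
    [0,0,-0.1,0,0,-0.04,-1],
    [0,0,-0.15,0,0,-0.04,-1],
    [0,0,-0.2,0,0,-0.04,-1],
    [0,0,-0.25,0,0,-0.04,-1],
    [0,0,-0.25,0,0,-0.04,-1],
  ],
)

```text
time_s: 16.25
tcp_pos: [0.452, 0.0243, 0.2825]
eef_rot: [2.605, 1.235, 0.727]
contact_force: [0.0, 0.6, -3.6]
width: 0.405
gripper_force: 65.6
```

```bash
python3 - <<'E'
from h import *
rel();M,K=c2w("wrist");p,d=manip.snapshot("wrist");cv2.imwrite("pics/w4.png",p[...,::-1])
E
```

```text
t 16.25 pin mm (ux,uy,N) [-0.4  0.3 51.2] bar -101.6 tilt 0.12 F [-1.7  0.6 -3.1] T [-0.01  0.61 -0.03] w 0.405 q [-0.21 -0.82  2.24  0.17  1.23  0.46]
```

View pics/w4.png

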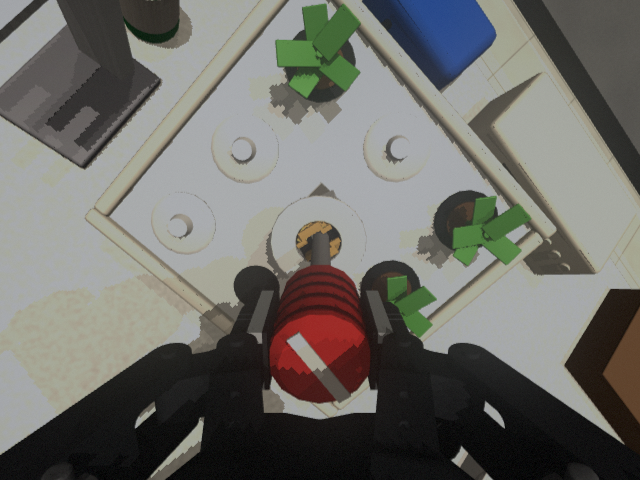

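The plug hangs on the puller at flange (318,240), clear of the panel. Next I'll lift further and swing to the front of the fork.

```bash
python3 - <<'E'
from h import *
s=manip.sense();T0=T(s["eef_rot"],s["tcp_pos"]);x=T0[:3,0];az=np.degrees(np.arctan2(x[1],x[0]));print(az)
w1=pose([.40,.02,.36],-N,az);row(w1)
w2=pose([.366,.262,.30],[0,0,-1],75);row(w2)
E
```

```text
54.79662312928089
row [-0.014, -0.022, -0.375] [-0.002, 0.003, 0.001]
row [0.566, -0.821, -0.181] [0.558, -0.368, -0.527]
```

move_arm(
  motion=[
    [0,0,-0.1,0,0,0,-1],
    [0,0,-0.25,0,0,0,-1],
    [0.03,-0.06,-0.37,0,0,0,-1],
    [0.12,-0.2,-0.37,0.1,-0.07,-0.1,-1],
    [0.25,-0.36,-0.34,0.2,-0.14,-0.2,-1],
    [0.38,-0.54,-0.3,0.32,-0.21,-0.3,-1],
    [0.5,-0.7,-0.25,0.44,-0.29,-0.42,-1],
    [0.566,-0.82,-0.18,0.56,-0.37,-0.53,-1],
  ],
)

```text
time_s: 17.3
tcp_pos: [0.3662, 0.2644, 0.2996]
eef_rot: [-2.484, -1.922, 0.006]
contact_force: [-0.1, -0.8, -1.4]
width: 0.404
gripper_force: 65.6
```

```bash
python3 - <<'E'
from h import *
s=manip.sense();print(s["tcp_pos"])
row(pose([.3673,.2625,.193],[0,0,-1],75))
E
```

```text
[0.36620065 0.26436401 0.29958172]
row [-0.005, 0.008, 0.426] [-0.004, 0.003, 0.01]
```

move_arm(
  motion=[
    [0,0,0,0,0,0,-1],
    [0,0,0.1,0,0,0,-1],
    [0,0,0.2,0,0,0,-1],
    [0,0,0.3,0,0,0,-1],
    [0,0,0.4,0,0,0,-1],
    [0,0,0.426,0,0,0,-1],
    [0,0,0.426,0,0,0,-1],
    [0,0,0.426,0,0,0,-1],
  ],
)

```text
time_s: 18.3
tcp_pos: [0.3673, 0.2617, 0.195]
eef_rot: [2.49, 1.914, 0.001]
contact_force: [0.1, 0.2, -3.6]
width: 0.407
gripper_force: 65.6
```

```bash
python3 - <<'E'
from h import *
s=manip.sense();print(s["tcp_pos"],s["q"])
row(pose([.3673,.2625,.193],[0,0,-1],75));row(pose([.3673,.2625,.189],[0,0,-1],75));row(pose([.445,.2818,.189],[0,0,-1],75))
M,K=c2w("wrist");p,d=manip.snapshot("wrist");np.savez("pics/w5.npz",p=p,d=d,M=M)
C=cloud(d,M,K);pf=p.astype(float)+1
H=hsv(p);top=(C[...,2]>.222)&(C[...,2]<.245)&(np.hypot(C[...,0]-.367,C[...,1]-.2625)<.03)&(pf[...,1]/pf[...,0]<.6)
print("handle top",np.median(C[top],0) if top.any() else None)
cv2.imwrite("pics/w5.png",p[...,::-1])
E
```

```text
[0.36731101 0.26170058 0.19496122] [ 4.54162871e-01 -3.62146864e-01  2.04329005e+00 -6.17294953e-04
  1.45937173e+00  7.14156105e-01]
row [0.003, -0.001, 0.008] [0.002, -0.0, 0.002]
row [0.003, -0.001, 0.024] [0.002, -0.0, 0.002]
row [0.158, 0.28, 0.024] [0.002, -0.0, 0.002]
handle top [0.36930578 0.26587117 0.23280157]
```

View pics/w5.png

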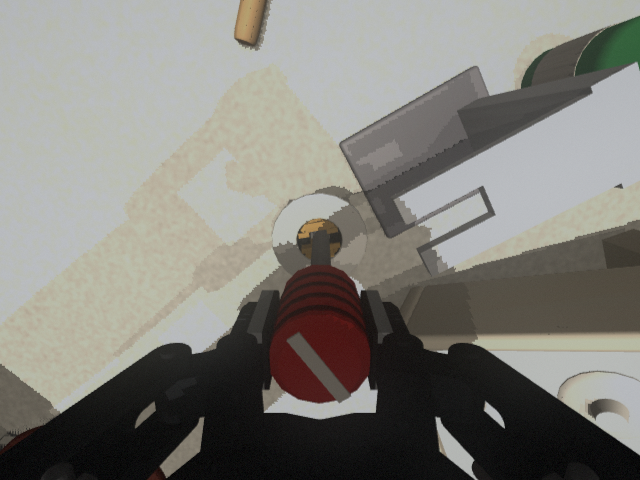

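The gap between the prongs is clear, its closed end at about (485,200). The handle top is at (320,355) and the flange at (318,238). I'll check the gap's midline before going in.

```bash
python3 - <<'E'
from h import *
z=np.load("pics/w5.npz");p,d,M=z["p"],z["d"],z["M"];K=manip.camera_info("wrist")["camera_matrix"];C=cloud(d,M,K)
m=(C[...,2]>.162)&(C[...,2]<.178)&(np.hypot(C[...,0]-.445,C[...,1]-.282)<.12);v,u=np.nonzero(m);m[:, :360]=0
q=C[m][:,:2].astype(np.float32);print(m.sum(),np.median(C[m][:,2]),cv2.minAreaRect(q))
for a in(13,14,15):
    f=np.array([np.cos(np.radians(a)),np.sin(np.radians(a))]);l=np.array([-f[1],f[0]])
    s=(q-[.446,.2818])@f;t=(q-[.446,.2818])@l;k=(s>-28)&(s<.005)&(s>-.027)
    A,B=t[k&(t>0)],t[k&(t<0)];print(a,"outer/inner",np.percentile(A,[2,98]).round(4),np.percentile(B,[2,98]).round(4),s.min(),s.max())
# pin/rod tip: flange centre from white ring depth
w=(C[...,2]>.085)&(C[...,2]<.112)&(np.hypot(C[...,0]-.37,C[...,1]-.265)<.06);q=C[w];print("flange pts",w.sum(),q[:,2].mean(),cv2.minEnclosingCircle(q[:,:2].astype(np.float32)))
A=np.c_[q[:,:2],np.ones(len(q))];c=np.linalg.lstsq(A,q[:,2],rcond=None)[0];print("flange tilt",np.degrees(c[:2]))
E
```

```text
22700 0.16995713054377018 ((0.4727683663368225, 0.2882825434207916), (0.1158057227730751, 0.051224902272224426), 14.243231773376465)
13 outer/inner [0.008 0.022] [-0.022  -0.0079] -0.03083545290728202 0.08493047144878195
14 outer/inner [0.0082 0.0221] [-0.0217 -0.0078] -0.03045608068591954 0.08534614622746892
15 outer/inner [0.0084 0.0223] [-0.0215 -0.0075] -0.03059392137094064 0.08573582374324833
flange pts 5330 0.09270361551580951 ((0.3672594130039215, 0.2636406719684601), 0.033932436257600784)
flange tilt [1.12601888 1.5549023 ]
```

move_arm(
  motion=[
    [0.022,0.039,0.008,0,0,0,-1],
    [0.045,0.08,0.008,0,0,0,-1],
    [0.068,0.12,0.008,0,0,0,-1],
    [0.09,0.16,0.008,0,0,0,-1],
    [0.113,0.2,0.008,0,0,0,-1],
    [0.136,0.24,0.008,0,0,0,-1],
    [0.158,0.28,0.008,0,0,0,-1],
    [0.158,0.28,0.008,0,0,0,-1],
  ],
)

```text
time_s: 19.35
tcp_pos: [0.4449, 0.2818, 0.1911]
eef_rot: [2.49, 1.915, -0.004]
contact_force: [0.5, -0.1, -3.6]
width: 0.404
gripper_force: 65.7
```

```bash
python3 - <<'E'
from h import *
s=manip.sense();print(s["tcp_pos"],s["contact_force"],s["ft_torque"])
row(pose([.445,.2816,.183],[0,0,-1],75))
E
```

```text
[0.4449218  0.28176115 0.19108875] [ 0.51818776 -0.10625672 -3.56605654] [0.03623519 0.0051301  0.00738127]
row [-0.0, 0.001, 0.032] [-0.002, 0.002, 0.002]
```

Now I'll lower gently until it rests.

move_arm(
  motion=[
    [0,0,0.008,0,0,0,-1],
    [0,0,0.016,0,0,0,-1],
    [0,0,0.022,0,0,0,-1],
    [0,0,0.026,0,0,0,-1],
    [0,0,0.03,0,0,0,-1],
    [0,0,0.034,0,0,0,-1],
    [0,0,0.034,0,0,0,-1],
    [0,0,0.034,0,0,0,-1],
  ],
)

```text
time_s: 20.35
tcp_pos: [0.4443, 0.2817, 0.1827]
eef_rot: [2.49, 1.915, -0.003]
contact_force: [-0.2, 0.2, -3.3]
width: 0.406
gripper_force: 65.6
```

```bash
python3 - <<'E'
from h import *
s=manip.sense();print(s["tcp_pos"],s["contact_force"],s["ft_torque"])
E
```

```text
[0.44429634 0.28166972 0.18267116] [-0.23193603  0.23985335 -3.33935223] [-0.04622045 -0.00401618 -0.03452176]
```

Not in contact yet, so a few more mm.

move_arm(
  motion=[
    [0,0,0.003,0,0,0,-1],
    [0,0,0.005,0,0,0,-1],
    [0,0,0.007,0,0,0,-1],
    [0,0,0.009,0,0,0,-1],
    [0,0,0.011,0,0,0,-1],
    [0,0,0.012,0,0,0,-1],
    [0,0,0.012,0,0,0,-1],
    [0,0,0.012,0,0,0,-1],
  ],
)

```text
time_s: 21.35
tcp_pos: [0.4444, 0.2819, 0.1817]
eef_rot: [2.49, 1.915, -0.002]
contact_force: [-4.7, -1.5, 8.7]
width: 0.406
gripper_force: 66.9
```

```bash
python3 - <<'E'
from h import *
s=manip.sense();print(s["tcp_pos"],s["contact_force"],s["ft_torque"])
E
```

```text
[0.44444907 0.281864   0.18169651] [-4.65447875 -1.52667093  8.74418874] [-0.46093661  0.94250315 -0.12835157]
```

Contact made. I'll back off the push slightly, open and settle.

move_arm(
  motion=[
    [0,0,-0.005,0,0,0,-1],
    [0,0,-0.005,0,0,0,-1],
    [0,0,-0.005,0,0,0,-0.1],
    [0,0,-0.005,0,0,0,0.1],
    [0,0,-0.005,0,0,0,0.4],
    [0,0,-0.005,0,0,0,0.8],
    [0,0,-0.005,0,0,0,1],
    [0,0,-0.005,0,0,0,1],
  ],
)

```text
time_s: 22.35
tcp_pos: [0.4443, 0.2817, 0.1809]
eef_rot: [2.49, 1.915, -0.003]
contact_force: [0.1, -0.3, 0.4]
width: 1.002
gripper_force: 0.0
```

move_arm(
  motion=[
    [0,0,0,0,0,0,1],
    [0,0,-0.05,0,0,0,1],
    [0,0,-0.12,0,0,0,1],
    [0,0,-0.2,0,0,0,1],
    [0,0,-0.3,0,0,0,1],
    [0,0,-0.4,0,0,0,1],
    [0,0,-0.55,0,0,0,1],
    [0,0,-0.55,0,0,0,1],
  ],
)

```text
time_s: 23.35
tcp_pos: [0.4461, 0.2826, 0.3243]
eef_rot: [2.488, 1.914, 0.011]
contact_force: [-0.2, -0.4, -0.3]
width: 1.0
gripper_force: 0.0
```

```bash
python3 - <<'E'
from h import *
s=manip.sense();print(s["tcp_pos"],s["width"],s["contact_force"])
for i in(0,1):
    M,K=c2w("wrist");p,d=manip.snapshot("wrist");C=cloud(d,M,K)
    top=(C[...,2]>.21)&(C[...,2]<.232)&(np.hypot(C[...,0]-.445,C[...,1]-.28)<.04)
    q=C[top];c,_=cv2.findContours(top.astype(np.uint8),0,1);e=cv2.fitEllipse(max(c,key=cv2.contourArea))
    A=np.c_[q[:,:2],np.ones(len(q))];k=np.linalg.lstsq(A,q[:,2],rcond=None)[0]
    print(onplane(*e[0],M,K,[0,0,.22],[0,0,1]),np.median(q[:,2]),"tilt deg",np.degrees(k[:2]))
    if i==0: manip.snapshot("top")
cv2.imwrite("pics/w6.png",p[...,::-1])
E
```

```text
[0.44607244 0.28262084 0.32430045] 1.0004043876456745 [-0.20946733 -0.39816092 -0.28304345]
[0.44462932 0.28340527 0.22      ] 0.21962125501200136 tilt deg [-1.34699536 -4.06224466]
[0.44463752 0.28346866 0.22      ] 0.2196874254395889 tilt deg [-1.20334802 -4.37616685]
```

View pics/w6.png

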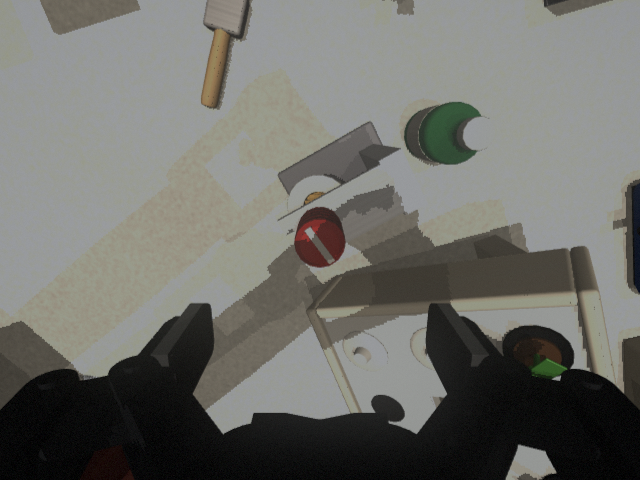

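The puller is back in the fork at the handle position and height it started from. The plug's flange is visible beneath at (315,195), and the gripper is clear. Handing in.

```bash
python3 -c "
from cell import manip
print(manip.hand_in())"
```

```text
the job is handed in; nothing more can be done
None
```

I screwed the puller into the plug, pulled the plug straight out, and hung the puller back in the fork with the plug still on; I handed the job in at about 23.5 s of the 61 s, and no verdict came back.

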